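# Check that a handlebar lever stops short of the bar

### The arm

A 6-joint arm with a two-finger parallel gripper is mounted at the origin on the work surface. World frame = base frame: x ahead of the robot, y to its left, z up, the work surface at z = 0. Lengths are in m, angles in rad, forces in N, time in s.
With the tool pointing down it reaches from about 0.25 to 0.8 m from the base axis. Payload 3.9 kg.
Tool frame: the origin (TCP) lies at the centre of the arm's flange, where the gripper is bolted on; the fingertips stand 173 mm ahead of it and the grasp point (between the pads) lies 155 mm ahead of it (ctrl.hold_point_z is the distance from the TCP to the grasp point, in m); z points along the fingers, y is the direction in which the jaws open and shut (so a half turn about z gives the same grasp; the last joint's range is limited). The gripper opens to 85 mm and grips with 20 to 120 N. Pads are 22 mm wide; open, the fingers measure 114 mm over their backs; the gripper's body (76 mm by 85 mm) begins 54 mm behind the grasp point. The pads swing forward as they close: fully open they stand 13 mm farther back than shut.
Start: joints at [-1.273, 0.26, -0.138, 1.173, 0, 1.571], TCP at [0.154, -0.502, 0.405] pointing down, gripper open.
Joint ranges: [-2.78, 2.78], [-0.83, 1.72], [-1.28, 1.37], [-1.9, 2.12], [-1.57, 1.48], [-3.14, 3.14]. Speed limits (rad/s): [2.57, 2.57, 3.14, 3.14, 3.14, 3.14].

### API

Orientations are given as a unit quaternion [x, y, z, w].
In Python, from workcell import ctrl gives the robot as it stands. The module is installed in compiled form; this text tells all that it offers.
- The arm moves only by the tool send_rows, never from a script. Its argument "rows" is one flat list of numbers, 7 for each row, row after row: the turn, a rotation vector about the tool's x, y, z in degrees, then the shift along the tool's x, y, z in mm, then the finger opening in mm, from 0 to 85.4. In form: [ax, ay, az, x, y, z, grip, ax, ay, az, x, y, z, grip, ...]. A call has 1 to 10 rows; each row shifts and turns the commanded pose from where the row before left it, along the tool's axes as they then stand; what a row does not reach is not made up. A row lasts 1/12 s, in which the tool goes at most 41.7 mm and 7.16 degrees, less where a joint would pass 70% of its speed; a pose out of reach is approached as far as the arm can. A call is refused whole if a number of a shift passes 41.7 or a number of a turn 7.16, either way. A call with a gripper value outside its range is refused whole. The fingers move at their own pace and stop on an object; the grip force is fixed at half the most. Time passes only in rows, so rows that do not move let the fingers close. It gives the time, the measured TCP pose, the force and the opening at its end, in the units of the state.
- ctrl.state(): the state, without advancing time (a new reading comes with each control period).
- ctrl.capture(name): name is "scene" or "top" or "wrist"; returns the picture (400x640x3 uint8, red, green, blue); there is no depth.
- ctrl.get_calibration(name): a dict with "intrinsics" (3x3 intrinsics, pixels), "distortion" ([k1, k2, p1, p2, k3] as OpenCV has them; the pictures are not rectified), "pose" (4x4, takes a point from camera to world coordinates). Camera axes: x right, y down, z forward; pixel columns grow to the right and rows downward; lengths in m; the calibration is good to about 2 mm. A picture is of the moment at which its call begins: read the wrist's pose just before it. get_calibration takes no time and is no camera call; for the wrist camera it gives the pose at the moment of the call.
- ctrl.job_done(): hands the job in, once; it reports no verdict.
Trained networks look in the newest picture that a camera, given by its name, has taken for a name from the list of things; names that differ only in an ending like _2 or _b are one class to them, and where a whole thing is asked for, a point or a joint stands for the part that bears it (a point fixed in the world has none). Each returns a list of dicts, best first, with "score" (0 to 1); they miss things now and then, are a little off and sometimes report something else, mostly with a low value. They report only what shows in the picture. A call takes as long as a camera call.
- ctrl.boxes_of(camera, query): "point" ([column, row] in pixels, amid what is visible of it).
- ctrl.outline_of(camera, query): "pixels" (400x640 bool, what is visible of it) and "point" ([column, row] in pixels, amid what is visible of it).
- ctrl.pinpoint(camera, query): "point" ([column, row] in pixels: a listed point, or the origin of a listed thing).
The state is a dict: "time": time; "joints": joint angles; "qvel": joint speeds; "joint_torque": joint torques, N m; "ee_pos": TCP position; "orientation": TCP orientation; "contact_force": force on the tool from outside, world axes, zero at the start; "ft_torque": the same for the moment, N m; "finger_gap": finger opening in m.
Only numpy, scipy, OpenCV 4.12 (cv2) and the standard library are available. Lean on these libraries where they do the work, as an engineer would, in place of code of your own. Each camera call takes 0.05 s, during which the arm holds its last target. There are 200 camera calls.

### The job

Two handlebar stubs with hand levers stand on the parts counter; check the one with the longer lever. With the backs of your fingers, without taking hold of it, gently press that lever in towards the bar until it meets its stop, let it spring right out, then press it in to its stop once more and finish while still holding it there with the fingers, short of the bar. Leave the stubby lever and the other things on the counter as they are.

Things in the scene. Friction and masses are not known exactly. Their poses are not given: they have to be found in the camera images.
- long_lever (a joint): angle of the long hand lever (the one to check), rad: 0 = out at rest, grows as it is pressed in; its stop is at 0.28 (yielding a few hundredths under a hard push). A spring returns it to 0 when let go: at the blade point it takes about 7 N to start it, 11 N to hold it just at the stop; beyond that the force climbs steeply.
- long_lever_blade (a point): where to press: centre of the long lever's bare aluminium blade, 130 mm above the counter. Blade straight, 12 mm thick (x), 18 mm tall (z), from y = +78 to -45 mm, where it ends in a 20 mm ball. Axes turn with the lever: x square to the blade, from its open outer face (robot's side) in towards the bar, so press along +x from outside; y along the blade to the hinge; z up.
- long_lever_hinge (a point): vertical hinge axis of the long lever, at blade height, 130 mm above the counter. In the lever's own axes the blade point lies at x = -34, y = -120 mm from here. Seen from above the lever turns anticlockwise as it is pressed in.
- long_set: stand with the long lever, fixed; left or right place, position and yaw vary. Base plate 100 x 250 x 12 mm, two posts, level bar with black grip 32 mm thick, centre line 130 mm up. Origin at counter level below that line; x from the lever side across the bar, y along it to the hinge end (bar from -120 to 130 mm). Hinge at x -52, y 100 mm. Highest part 18 mm above the centre line.
- long_bar (a point): point on the bar's centre line of the long set, 130 mm above the counter, opposite the blade point. The grip here has 16 mm radius. The blade's centre is 86 mm from the centre line at rest; at its stop about 30 mm of clear gap is left between blade and grip.
- short_lever (a joint): angle of the other, stubby two-finger lever (105 mm long), rad, 0 = out; to be left alone.
- short_set: stand with the stubby lever, fixed, same build and heights but only 180 mm long; hinge at the opposite end (y = -70 mm). Origin at counter level below the bar's centre line; bar from y = -100 to +80 mm, lever on the -x side out to 96 mm from the centre line. To be left alone.
- solenoid: loose upright starter solenoid, steel, 48 mm across, 85 mm tall with two copper studs; origin under its centre. Bystander.
- bearing: loose steel bearing ring lying flat, 62 mm across, 18 mm high; origin under its centre. Bystander.
- carton: loose small carton 50 x 70 x 45 mm; origin under its centre. Bystander.
- filter_box: loose carton 75 x 75 x 90 mm, beyond the stands; origin under its centre. Bystander.
- spray_can: loose grey can, 56 mm across, 160 mm tall, beyond the stands; origin under its centre. Bystander.
- wrench: loose wrench 160 mm long lying beyond the stands. Bystander.
- mug: loose white mug, 76 mm across, 90 mm tall, nearest the robot; origin under its centre. Bystander.

How it is judged:
On the way, in this order (a step that is already met when the one before it is completed fails the run):
1. the fingers press the long lever in to its stop (value of joint long_lever above 0.262 rad and contact force between the fingers and long_lever above 3 N), for 0.2 s.
2. the long lever is let right out again (value of joint long_lever below 0.03 rad), for 0.1 s.
3. the fingers press the long lever in to its stop a second time (all of step 1), for 0.3 s.
At the end, for the whole second after the job is handed in: The long lever is held by the fingers against its stop (joint above 0.262 rad, still, finger force on it between 3 and 40 N) after having been pressed in and let right out (below 0.03 rad) once before; the stubby lever is out (below 0.03 rad) and each loose thing within 30 mm of where it stood (all of step 3 and contact force between the fingers and long_lever below 40 N and velocity of joint long_lever below 0.1 rad/s and value of joint short_lever below 0.03 rad and distance of each of solenoid, bearing, carton, filter_box, spray_can, wrench, mug from where it was at the start of the episode below 0.03 m); the arm keeps its last pose, push and grip.
It fails at once if the lever is forced: more than 45 N from the fingers (contact force between the fingers and long_lever above 45 N).
It fails at once if the lever is taken hold of: it is touched with the grasp point over or beyond the blade, the fingers straddling it, instead of pressed from its outer side (contact force between the fingers and long_lever above 0.5 N and x of the grasp point in the frame of long_lever_blade above -0.006 m).
It fails at once if the stubby lever is pressed (value of joint short_lever above 0.06 rad).
It fails at once if a bystander is shoved, lifted or carried off by more than 30 mm (distance of any of solenoid, bearing, carton, filter_box, spray_can, wrench, mug from where it was at the start of the episode above 0.03 m).
It also fails if it takes over 48 s, if anything falls off the work surface, if the arm or the gripper's body presses on something with over 40 N, if the wrist force passes 120 N, or if a joint passes its speed limit or range.

## Working session

There is one attempt and no reset: what is moved stays moved. The work goes in short steps, Python scripts to look and compute and a tool call to move; the robot and the scene stay as the last step left them, time stands still between calls to the robot, and variables do not carry over. Pictures are saved under pics/ and viewed, about 8 in all and at most 12, crops included, and the job is handed in when it is done.

Besides the shell and the picture viewer there is one more tool, called by a JSON object that holds its "method" and its "body", one argument or row to a line. send_rows: Moves the arm, as the interface text tells. Its arguments: {"type":"object","properties":{"rows":{"type":"array","items":{"type":"number"}}},"required":["rows"]}

```bash
mkdir -p pics; cat > h.py <<'E'
import numpy as np, cv2
from scipy.spatial.transform import Rotation as R
from workcell import ctrl
def ray(cam,px,z):
    c=ctrl.get_calibration(cam); K=np.array(c["intrinsics"]);T=np.array(c["pose"])
    u=cv2.undistortPoints(np.array([[px]],float),K,np.array(c["distortion"]))[0,0]
    d=T[:3,:3]@[u[0],u[1],1]; o=T[:3,3]
    return o+d*(z-o[2])/d[2]
def proj(cam,P):
    c=ctrl.get_calibration(cam);T=np.linalg.inv(np.array(c["pose"]))
    return cv2.projectPoints(np.array(P,float).reshape(-1,3),cv2.Rodrigues(T[:3,:3])[0],T[:3,3],np.array(c["intrinsics"]),np.array(c["distortion"]))[0].reshape(-1,2)
def save(n,im): cv2.imwrite(f"pics/{n}.png",cv2.cvtColor(im,cv2.COLOR_RGB2BGR))
E
python3 - <<'E'
from h import *
for c in ["top","scene"]:
    save(c+"0",ctrl.capture(c)); print(c,np.array(ctrl.get_calibration(c)["pose"])[:3].round(3).tolist())
    for n,z in [("long_lever_blade",.13),("long_lever_hinge",.13),("long_bar",.13),("long_set",0),("short_set",0),("solenoid",0),("bearing",0),("carton",0),("mug",0),("spray_can",0)]:
        for r in ctrl.pinpoint(c,n)[:2]: print(n,round(r["score"],2),np.round(r["point"]),ray(c,r["point"],z).round(3)[:2])
print(ctrl.state())
E
```

```text
top [[-0.016, -0.998, 0.06, 0.549], [-1.0, 0.015, -0.013, 0.029], [0.012, -0.061, -0.998, 1.12]]
long_lever_blade 0.92 [443. 237.] [ 0.514 -0.285]
long_lever_hinge 0.56 [396. 212.] [ 0.576 -0.173]
long_bar 0.94 [452. 199.] [ 0.605 -0.31 ]
long_set 0.7 [426. 201.] [ 0.609 -0.283]
short_set 0.88 [231. 207.] [0.6   0.258]
solenoid 0.49 [328. 234.] [ 0.523 -0.008]
bearing 0.73 [322. 183.] [0.663 0.007]
bearing 0.68 [332. 206.] [ 0.599 -0.021]
carton 0.96 [321. 182.] [0.666 0.007]
carton 0.73 [232. 206.] [0.604 0.253]
mug 0.74 [328. 273.] [ 0.416 -0.007]
spray_can 0.67 [285. 147.] [0.765 0.108]
scene [[0.805, 0.447, -0.39, 1.04], [0.593, -0.623, 0.51, -0.599], [-0.015, -0.642, -0.767, 1.029]]
long_lever_blade 0.71 [213. 260.] [ 0.512 -0.284]
long_bar 0.69 [240. 289.] [ 0.613 -0.305]
long_set 0.66 [252. 306.] [ 0.606 -0.28 ]
short_set 0.65 [372. 170.] [0.602 0.273]
solenoid 0.92 [294. 217.] [ 0.523 -0.006]
bearing 0.72 [311. 236.] [ 0.597 -0.028]
carton 0.75 [340. 239.] [0.666 0.008]
carton 0.72 [213. 260.] [ 0.436 -0.241]
mug 0.57 [265. 199.] [ 0.413 -0.003]
spray_can 0.62 [392. 232.] [0.768 0.11 ]
spray_can 0.48 [294. 216.] [ 0.518 -0.002]
{'time': 1.1, 'joints': array([-1.27299878e+00,  2.59986751e-01, -1.38090503e-01,  1.17268557e+00,
        1.47607461e-05,  1.57079551e+00]), 'qvel': array([-0.00072588,  0.00226398, -0.00024175,  0.00087504,  0.00097797,
       -0.00046988]), 'joint_torque': array([-1.14663999e-04, -4.05621493e+01,  2.54240745e+01,  1.08428638e-03,
        1.32705923e-04, -9.94423957e-07]), 'ee_pos': array([ 0.15404403, -0.50188783,  0.40471487]), 'orientation': array([9.88934982e-01, 1.48349588e-01, 9.78390759e-06, 1.54721641e-05]), 'contact_force': array([-0.53506254,  0.14278514, -0.02185115]), 'ft_torque': array([ 0.03455737,  0.04772365, -0.04792106]), 'finger_gap': 0.08532241494979668}
```

View pics/top0.png

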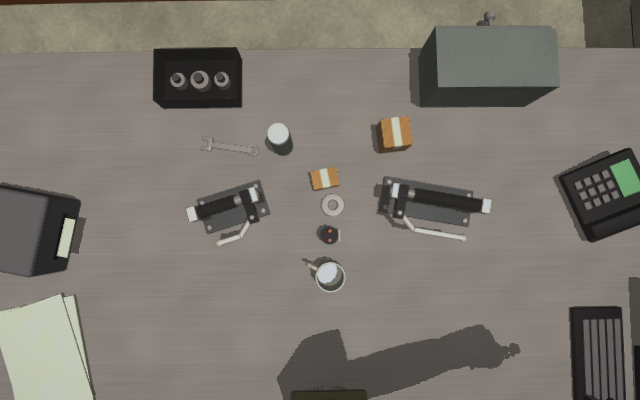

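View pics/scene0.png

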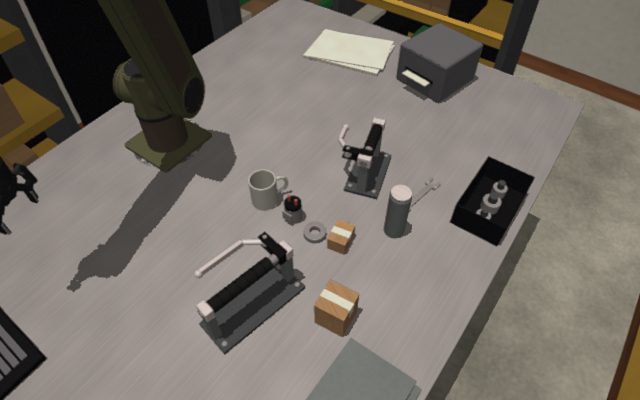

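The top view shows the long set on the right, with its blade from about (412,229) to (464,238) and its hinge at the left end. The stubby set is on the left. Next I'll measure the yaw.

```bash
python3 - <<'E'
from h import *
for c in ["top","scene"]:
    ctrl.capture(c)
    r=ctrl.outline_of(c,"long_lever_blade")
    for q in r[:1]:
        m=q["pixels"]; v,u=np.nonzero(m); P=np.array([ray(c,(a,b),.13)[:2] for a,b in zip(u,v)])
        print(c,q["score"],len(u),P.min(0).round(3),P.max(0).round(3))
        # blade part only: y < -0.225
        B=P[(P[:,1]<-.225)]; l=cv2.fitLine(B.astype(np.float32),cv2.DIST_HUBER,0,.001,.001).ravel(); d=l[:2]*np.sign(l[1])
        print("yaw",np.degrees(np.arctan2(-d[0],d[1])),l[2:],B.min(0))
for yaw in np.radians([-9,-12,-15]):
    Rz=R.from_euler("z",yaw).as_matrix()[:2,:2]
    print(np.degrees(yaw), (np.array([.608,-.281])+Rz@[-.086,-.02]).round(4),(np.array([.608,-.281])+Rz@[-.052,.1]).round(4))
s=ctrl.state(); print(R.from_quat(s["orientation"]).as_matrix().round(3))
E
```

```text
top 0.79 414 [ 0.503 -0.342] [ 0.566 -0.188]
yaw -10.446818 [ 0.5200502  -0.28634787] [ 0.50254675 -0.3424428 ]
scene 0.83 638 [ 0.5   -0.342] [ 0.586 -0.177]
yaw -10.939229 [ 0.5189838  -0.28493017] [ 0.49991945 -0.3417455 ]
-9.0 [ 0.5199 -0.2873] [ 0.5723 -0.1741]
-12.000000000000002 [ 0.5197 -0.2827] [ 0.5779 -0.1724]
-14.999999999999998 [ 0.5198 -0.2781] [ 0.5837 -0.1709]
[[ 0.956  0.293 -0.   ]
 [ 0.293 -0.956  0.   ]
 [-0.    -0.    -1.   ]]
```

{"method": "send_rows", "body": {
  "rows": [0,0,0,36.4,-12.7,0,0,0,0,0,36.4,-12.7,0,0,0,0,0,36.4,-12.7,0,0,0,0,0,36.4,-12.7,0,0,0,0,0,36.4,-12.7,0,0,0,0,0,36.4,-12.7,0,0,0,0,0,36.4,-12.7,0,0,0,0,0,36.4,-12.7,0,0,0,0,0,36.4,-12.7,0,0,0,0,0,36.4,-12.7,0,0]
}}

```text
time: 2.13
ee_pos: [0.4661, -0.2722, 0.4049]
orientation: [0.989, 0.148, 0.0, 0.0]
contact_force: [-0.5, -0.6, 0.4]
finger_gap: 0.0002
```

{"method": "send_rows", "body": {
  "rows": [0,0,-7.05,0,0,0,0,0,0,-7.05,0,0,0,0,0,0,-7.05,0,0,0,0,0,0,-7.05,0,0,0,0,0,0,-7.05,0,0,0,0,0,0,-7.05,0,0,0,0,0,0,-7.05,0,0,0,0,0,0,-7.05,0,0,0,0,0,0,-7.05,0,0,0,0,0,0,-7.05,0,0,0,0]
}}

```text
time: 2.97
ee_pos: [0.4648, -0.2737, 0.4047]
orientation: [0.72, 0.694, -0.0, -0.0]
contact_force: [0.9, -0.3, -1.0]
finger_gap: -0.0002
```

```bash
python3 - <<'E'
from h import *
s=ctrl.state(); print(s["time"],s["ee_pos"].round(4),R.from_quat(s["orientation"]).as_matrix().round(3).tolist(),s["joints"].round(2),s["contact_force"].round(2),s["finger_gap"])
im=ctrl.capture("wrist")
for n in ["long_lever_blade","long_lever_hinge","long_bar"]:
    for q in ctrl.pinpoint("wrist",n)[:2]: print(n,q["score"],np.round(q["point"]),ray("wrist",q["point"],.13).round(4))
for q in ctrl.outline_of("wrist","long_lever_blade")[:1]:
    v,u=np.nonzero(q["pixels"]); P=np.array([ray("wrist",(a,b),.13)[:2] for a,b in zip(u[::5],v[::5])])
    B=P[P[:,1]<-.225]; l=cv2.fitLine(B.astype(np.float32),cv2.DIST_HUBER,0,.001,.001).ravel(); d=l[:2]*np.sign(l[1])
    print("yaw",np.degrees(np.arctan2(-d[0],d[1])),l[2:],P.min(0),P.max(0))
g=s["ee_pos"]+R.from_quat(s["orientation"]).apply([0,0,.155]); 
for p in proj("wrist",[g,[.519,-.284,.13]]): cv2.circle(im,(int(p[0]),int(p[1])),4,(255,0,0),2)
save("w1",im)
E
```

```text
2.9667 [ 0.4648 -0.2737  0.4047] [[0.036, 0.999, -0.0], [0.999, -0.036, 0.0], [0.0, -0.0, -1.0]] [-0.53  0.28 -0.1   1.18  0.    1.08] [ 0.88 -0.26 -1.  ] -0.0001780109530038865
long_lever_blade 0.89 [392. 217.] [ 0.517  -0.2872  0.13  ]
long_bar 0.94 [500. 234.] [ 0.6031 -0.306   0.13  ]
yaw -11.378928 [ 0.51965964 -0.28123245] [ 0.49901984 -0.34208484] [ 0.57404034 -0.16633676]
```

View pics/w1.png

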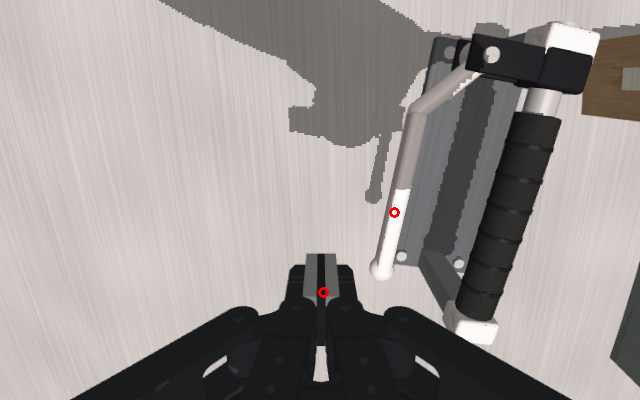

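The wrist view agrees: the blade marker at (394,212) sits on the blade centre and the closed fingers are outside it. I'll descend now.

{"method": "send_rows", "body": {
  "rows": [0,0,0,0,0,40,0,0,0,0,0,0,40,0,0,0,0,0,0,30,0,0,0,0,0,0,12,0,0,0,0,0,0,0,0]
}}

```text
time: 3.63
ee_pos: [0.4631, -0.2727, 0.2791]
orientation: [0.723, 0.691, -0.001, -0.004]
contact_force: [-0.1, -1.4, -0.5]
finger_gap: 0.0002
```

```bash
python3 - <<'E'
from h import *
s=ctrl.state(); print(s["time"],s["ee_pos"].round(4),s["contact_force"].round(2))
h=np.array([.519,-.285])-R.from_euler("z",-11,degrees=True).as_matrix()[:2,:2]@[-.034,-.12]
for th in [0,.1,.2,.28]: print(th,(h+R.from_euler("z",np.radians(-11)+th).as_matrix()[:2,:2]@[-.034-.006-.0145,-.12]).round(4),"grasp pt est")
E
```

```text
3.6333 [ 0.4631 -0.2727  0.2791] [-0.11 -1.45 -0.49]
0 [ 0.4989 -0.2811] grasp pt est
0.1 [ 0.51   -0.2882] grasp pt est
0.2 [ 0.5217 -0.2941] grasp pt est
0.28 [ 0.5315 -0.298 ] grasp pt est
```

{"method": "send_rows", "body": {
  "rows": [0,0,0,-3,14,0,0,0,0,0,-3,10,0,0,0,0,0,-1,4,0,0,0,0,0,-1,3,0,0,0,0,0,-1,3,0,0,0,0,0,0,0,0,0]
}}

```text
time: 4.13
ee_pos: [0.4986, -0.2843, 0.2833]
orientation: [0.722, 0.692, 0.0, 0.0]
contact_force: [0.0, 0.6, -0.3]
finger_gap: -0.0002
```

{"method": "send_rows", "body": {
  "rows": [0,0,0,-2,4,0,0,0,0,0,-2,4,0,0,0,0,0,0,0,0,0]
}}

```text
time: 4.38
ee_pos: [0.5047, -0.2877, 0.2824]
orientation: [0.722, 0.692, -0.001, -0.002]
contact_force: [-5.7, 2.7, 3.6]
finger_gap: 0.0002
```

{"method": "send_rows", "body": {
  "rows": [0,0,0,-2,4,0,0,0,0,0,-2,4,0,0,0,0,0,-2,4,0,0,0,0,0,-2,4,0,0,0,0,0,-2,4,0,0,0,0,0,-2,4,0,0,0,0,0,0,0,0,0]
}}

```text
time: 4.97
ee_pos: [0.5266, -0.2997, 0.281]
orientation: [0.722, 0.692, -0.001, -0.005]
contact_force: [-8.1, 5.8, 2.6]
finger_gap: 0.0001
```

{"method": "send_rows", "body": {
  "rows": [0,0,0,-1,2,0,0,0,0,0,0,0,0,0,0,0,0,0,0,0,0]
}}

```text
time: 5.22
ee_pos: [0.5279, -0.3004, 0.2809]
orientation: [0.722, 0.692, -0.002, -0.006]
contact_force: [-8.8, 5.1, 2.1]
finger_gap: -0.0001
```

{"method": "send_rows", "body": {
  "rows": [0,0,0,-1,2,0,0,0,0,0,-0.5,1,0,0,0,0,0,0,0,0,0,0,0,0,0,0,0,0]
}}

```text
time: 5.55
ee_pos: [0.5306, -0.302, 0.2807]
orientation: [0.722, 0.692, -0.002, -0.006]
contact_force: [-8.7, 3.9, 1.9]
finger_gap: 0.0001
```

{"method": "send_rows", "body": {
  "rows": [0,0,0,-0.5,1.5,0,0,0,0,0,0,0,0,0,0,0,0,0,0,0,0]
}}

```text
time: 5.8
ee_pos: [0.532, -0.3025, 0.2807]
orientation: [0.722, 0.692, -0.002, -0.006]
contact_force: [-8.9, 5.8, 1.9]
finger_gap: -0.0001
```

{"method": "send_rows", "body": {
  "rows": [0,0,0,-0.5,1.5,0,0,0,0,0,0,0,0,0,0,0,0,0,0,0,0]
}}

```text
time: 6.05
ee_pos: [0.5334, -0.303, 0.2807]
orientation: [0.722, 0.692, -0.002, -0.006]
contact_force: [-9.1, 5.2, 1.3]
finger_gap: -0.0003
```

{"method": "send_rows", "body": {
  "rows": [0,0,0,-0.5,1.5,0,0,0,0,0,0,0,0,0,0,0,0,0,0,0,0]
}}

```text
time: 6.3
ee_pos: [0.5347, -0.3036, 0.2806]
orientation: [0.722, 0.692, -0.002, -0.007]
contact_force: [-9.9, 4.3, 1.4]
finger_gap: -0.0001
```

{"method": "send_rows", "body": {
  "rows": [0,0,0,-0.4,1.2,0,0,0,0,0,0,0,0,0,0,0,0,0,0,0,0]
}}

```text
time: 6.55
ee_pos: [0.5352, -0.3037, 0.2806]
orientation: [0.722, 0.692, -0.002, -0.008]
contact_force: [-12.5, 6.3, 4.1]
finger_gap: -0.0002
```

{"method": "send_rows", "body": {
  "rows": [0,0,0,-0.3,1,0,0,0,0,0,0,0,0,0,0,0,0,0,0,0,0]
}}

```text
time: 6.8
ee_pos: [0.5355, -0.3038, 0.2805]
orientation: [0.722, 0.692, -0.003, -0.008]
contact_force: [-13.8, 7.6, 5.7]
finger_gap: -0.0002
```

Force is rising while travel stalls, which means the stop has been met. I'll add slightly more, hold, and check by camera.

{"method": "send_rows", "body": {
  "rows": [0,0,0,-0.3,0.8,0,0,0,0,0,0,0,0,0,0,0,0,0,0,0,0,0,0,0,0,0,0,0]
}}

```text
time: 7.13
ee_pos: [0.5358, -0.3039, 0.2805]
orientation: [0.722, 0.692, -0.003, -0.009]
contact_force: [-15.4, 8.2, 5.7]
finger_gap: -0.0002
```

```bash
cat > chk.py <<'E'
from h import *
import sys
s=ctrl.state(); print(s["time"],s["ee_pos"].round(4),s["contact_force"].round(2))
for c in ["top","wrist"]:
    im=ctrl.capture(c)
    if c=="wrist": save(sys.argv[1],im)
    for q in ctrl.outline_of(c,"long_lever_blade")[:1]:
        v,u=np.nonzero(q["pixels"]); P=np.array([ray(c,(a,b),.13)[:2] for a,b in zip(u,v)])
        B=P[P[:,1]<-.23]; l=cv2.fitLine(B.astype(np.float32),cv2.DIST_HUBER,0,.001,.001).ravel(); d=l[:2]*np.sign(l[1])
        print(c,q["score"],len(u),"lever yaw",np.degrees(np.arctan2(-d[0],d[1])),P.min(0).round(3),"tip")
    for q in ctrl.pinpoint(c,"long_lever_blade")[:1]: print(q["score"],ray(c,q["point"],.13).round(4))
E
python3 chk.py w2
```

```text
7.1333 [ 0.5358 -0.3039  0.2805] [-15.4    8.16   5.7 ]
top 0.82 284 lever yaw 5.3528233 [ 0.541 -0.304] tip
0.78 [ 0.5448 -0.2918  0.13  ]Traceback (most recent call last):
  File "chk.py", line 8, in <module>
    v,u=np.nonzero(q["pixels"]); P=np.array([ray(c,(a,b),.13)[:2] for a,b in zip(u,v)])
                                             ~~~^^^^^^^^^^^^^
  File "h.py", line 5, in ray
    c=ctrl.get_calibration(cam); K=np.array(c["intrinsics"]);T=np.array(c["pose"])
ValueError: time passes only in moves, steps and waits
```

View pics/w2.png

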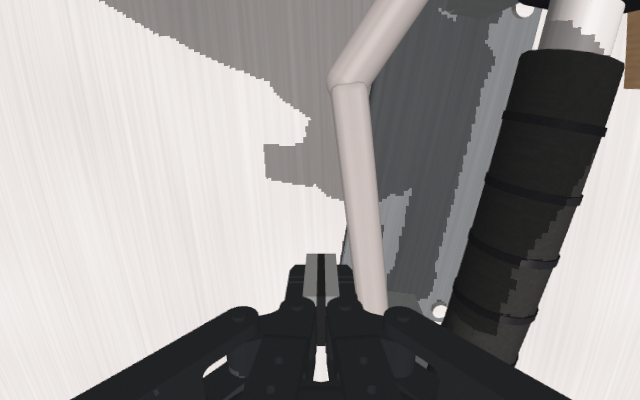

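Lever yaw went from about -11° to +5.4°, i.e. 0.285 rad, so it is at the stop. The wrist view shows the blade resting on the finger's back at about (365,300), well short of the bar. Releasing.

{"method": "send_rows", "body": {
  "rows": [0,0,0,4,-8,0,0,0,0,0,4,-8,0,0,0,0,0,4,-8,0,0,0,0,0,4,-9,0,0,0,0,0,4,-9,0,0,0,0,0,2,-10,0,0,0,0,0,0,0,0,0,0,0,0,0,0,0,0,0,0,0,0,0,0,0]
}}

```text
time: 8.13
ee_pos: [0.4915, -0.2831, 0.2831]
orientation: [0.722, 0.692, 0.0, 0.001]
contact_force: [0.7, -0.4, 0.1]
finger_gap: 0.0
```

```bash
sed -i 's/\["top","wrist"\]/["top","scene"]/; s/if c=="wrist": save/if c=="top": save/' chk.py; python3 chk.py t3
```

```text
8.1333 [ 0.4915 -0.2831  0.2831] [ 0.72 -0.42  0.12]
top 0.79 192 lever yaw -9.736822 [ 0.518 -0.279] tip
0.76 [ 0.5233 -0.2824  0.13  ]
scene 0.88 492 lever yaw -11.467783 [ 0.502 -0.339] tip
0.64 [ 0.5168 -0.285   0.13  ]
```

Lever is fully out with zero force. Second press follows the same path.

{"method": "send_rows", "body": {
  "rows": [0,0,0,-2,8,0,0,0,0,0,-2,4,0,0,0,0,0,-3,6,0,0,0,0,0,-3,6,0,0,0,0,0,-3,6,0,0,0,0,0,-3,6,0,0,0,0,0,-2,5,0,0,0,0,0,-1,4,0,0,0,0,0,-1,3,0,0,0,0,0,0,0,0,0]
}}

```text
time: 9.27
ee_pos: [0.5348, -0.3029, 0.2807]
orientation: [0.722, 0.692, -0.002, -0.006]
contact_force: [-11.5, 5.2, 3.5]
finger_gap: -0.0003
```

{"method": "send_rows", "body": {
  "rows": [0,0,0,-0.6,2,0,0,0,0,0,0,0,0,0,0,0,0,0,0,0,0]
}}

```text
time: 9.52
ee_pos: [0.5353, -0.3031, 0.2806]
orientation: [0.722, 0.692, -0.003, -0.008]
contact_force: [-14.5, 6.1, 5.5]
finger_gap: -0.0002
```

{"method": "send_rows", "body": {
  "rows": [0,0,0,-0.3,1,0,0,0,0,0,0,0,0,0,0,0,0,0,0,0,0,0,0,0,0,0,0,0,0,0,0,0,0,0,0,0,0,0,0,0,0,0]
}}

```text
time: 10.02
ee_pos: [0.5356, -0.3032, 0.2805]
orientation: [0.722, 0.692, -0.003, -0.008]
contact_force: [-16.4, 7.3, 7.1]
finger_gap: 0.0004
```

```bash
python3 chk.py t4; python3 -c "
from h import *
print(ctrl.state()['contact_force'])
for n in ['solenoid','mug']: print(n,[ray('top',q['point'],0).round(3)[:2] for q in ctrl.pinpoint('top',n)[:1]])"
```

```text
10.0167 [ 0.5356 -0.3032  0.2805] [-16.37   7.34   7.07]
top 0.63 232 lever yaw 5.4356527 [ 0.543 -0.302] tip
0.5 [ 0.5531 -0.2953  0.13  ]
scene 0.6 391 lever yaw 5.4815516 [ 0.535 -0.352] tip
0.73 [ 0.5421 -0.2919  0.13  ]
[-16.35140821   6.70875919   7.54761366]
solenoid [array([ 0.519, -0.002])]
mug [array([ 0.423, -0.007])]
```

View pics/t4.png

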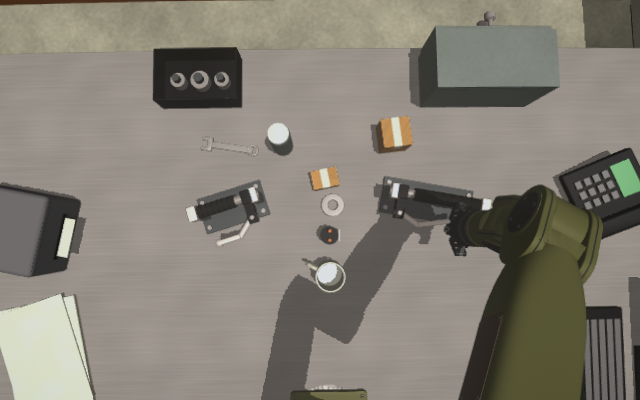

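The lever is at its stop (about 0.285 rad) under roughly 19 N. The stubby lever at (235,238) and every loose item are where they were. Handing in.

```bash
python3 -c "
from h import *
ctrl.job_done(); s=ctrl.state(); print(s['time'],s['contact_force'])"
```

```text
the job is handed in; nothing more can be done
the job is handed in; nothing more can be done
```

I pressed the long lever (the right-hand set) to its stop with the back of the closed fingers and let it spring right out. I then pressed it to the stop again and handed the job in with it held there.

| Stage | Lever angle from the cameras | Contact force |
|---|---|---|
| First press | about 0.285 rad, from the top camera only | about 18 N |
| Released | back at its rest yaw, about -10° to -11.5° | about 0 N |
| Final hold | about 0.285 rad, top and scene cameras agreeing | about 19 N |

- **Timing:** The robot clock stood at about 10 s at the last reading before hand-in, well under the 48 s limit.
- **Bystanders:** In the last top picture the stubby lever and all the loose things were where they started. I measured only the mug and solenoid, and both were within about 8 mm of their first readings, which is detection noise.
- **Failed checks:** The wrist-camera angle check failed with a script error during the first press, so I used the top camera for that angle. The state could not be read after hand-in, so the final hold second itself is unmeasured.

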